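# Hang the transformer cover and count the job

### The job

Take the U-shaped aluminium transformer cover out of its bay in the wooden rack and hang it astride the steel bar of the small drying stand, between the two uprights, so that it sits level on the bar by itself. Then count the job on the bench tally counter: swing its sprung lever all the way to its stop and let it come back to rest. Leave the torch, the flux tin and the radio back panel where they lie.

Things in the scene. Friction and masses are not known exactly. Their poses are not given: they have to be found in the camera images.
- cover: Loose aluminium cover folded to an upside-down U, open below and at both ends: 66 mm long (x, along the fold), 60 wide (y, across the side walls), 85 high; walls 4 mm (52 between them), flat top 6 mm. 0.15 kg. Origin: centre of the underside, at the walls' feet; z up to the closed top. In the bay only its open ends (x faces) are free for fingers, over the bar only its side walls (y faces).
- rack: Fixed wooden rack with one bay, on a board 110 x 140 x 10 mm. Two partitions 20 mm thick, 70 mm deep (x), 74 mm apart (y), rise to 105 mm above the bench, 10 mm above the cover's top; the bay is open along x at front and back and above. The cover stands on the board, feet down. Origin: centre of the underside, on the bench.
- stand: Fixed drying stand: wooden foot 130 (x) x 150 (y) x 12 mm; two wooden uprights (36 mm in x, 16 mm thick), 98 mm free between them (y), 150 mm high, joined by a flat steel bar along y, 24 mm wide (x), 14 mm thick, upper face 120 mm above the bench. Origin: centre of the underside, on the bench.
- bar_mid (a point): Middle of the upper face of the stand's bar, 120 mm above the bench. Same axes as the stand: y along the bar. When the cover hangs, its fold (its x) runs along the bar and the underside of its top rests here, so its origin is 79 mm below this point.
- counter: Fixed grey steel bench tally counter, 120 x 120 mm, box top 55 mm above the bench, row of white number drums in its top near the front (-x) edge. Origin: centre of the underside, on the bench.
- lever (a joint): The counter's sprung lever, rad: 0 at rest, 1.2 at its stop. It turns about a vertical axis, counter-clockwise from above; at rest the arm points to 146 degrees in the counter's frame (0 = its x, 90 = its y), at the stop to 214, so the post travels from the +y to the -y side. A spring takes it back; about 4.5 N at the post holds it at the stop.
- lever_post (a point): Top centre of the black upright round post at the lever's free end, 113 mm above the bench: diameter 18 mm, standing 46 mm clear above the lever arm (flat bar 14 mm wide, upper face at 67 mm). 85 mm from the pivot axis.
- lever_pivot (a point): Point on the lever's vertical pivot axis, 60 mm above the bench, at x = +45 mm, y = 0 in the counter's frame.
- torch: Bystander: yellow plastic torch lying on the bench along its x, 175 mm long, square head 62 x 62 mm. Origin: underside, near its middle.
- flux_tin: Bystander: flat round steel tin, diameter 69 mm, 30 mm high. Origin: centre of the underside.
- panel: Bystander: grey plastic radio back panel lying flat, 110 (x) x 170 (y) x 8 mm. Origin: centre of the underside.
There are look-alikes about, which are no part of the job. Leave any blue look-alike of the counter alone.

How it is judged:
On the way, in this order (a step that is already met when the one before it is completed fails the run):
1. the cover hangs level astride the bar between the uprights, let go (x of cover in the frame of bar_mid between -0.016 and 0.016 m and y of cover in the frame of bar_mid between -0.022 and 0.022 m and z of cover in the frame of bar_mid between -0.087 and -0.071 m and angle between cover's own z axis and vertical below 0.2 rad and contact force between cover and stand above 0.3 N and contact force between cover and the fingers below 0.1 N), for 0.2 s.
2. the counter's lever is swung to its stop (value of joint lever above 1.12 rad), for 0.1 s.
At the end, for the whole second after the job is handed in: Cover hangs at rest on the stand's bar by itself: origin within 16 mm of the bar's centre line, within 22 mm of its middle along it, 71 to 87 mm below its upper face, tilt under 0.2 rad. Lever, after being swung past 1.12 rad (stop 1.2), is back below 0.08 rad (x of cover in the frame of bar_mid between -0.016 and 0.016 m and y of cover in the frame of bar_mid between -0.022 and 0.022 m and z of cover in the frame of bar_mid between -0.087 and -0.071 m and angle between cover's own z axis and vertical below 0.2 rad and contact force between cover and stand above 0.3 N and value of joint lever below 0.08 rad and linear speed of cover below 0.02 m/s); the robot touches nothing.
It fails at once if torch, flux tin or radio back panel moved by more than 30 mm (distance of any of torch, flux_tin, panel from where it was at the start of the episode above 0.03 m).
It also fails if it takes over 72 s, if anything falls off the work surface, if the arm or the gripper's body presses on something with over 40 N, if the wrist force passes 120 N, or if a joint passes its speed limit or range.

### The arm

A 6-joint arm with a two-finger parallel gripper is mounted at the origin on the work surface. World frame = base frame: x ahead of the robot, y to its left, z up, the work surface at z = 0. Lengths are in m, angles in rad, forces in N, time in s.
With the tool pointing down it reaches from about 0.2 to 0.875 m from the base axis. Payload 3.4 kg.
Tool frame: the origin (TCP) lies midway between the tips of the shut fingers; the grasp point (between the pads) lies r.hold_point_z behind it (r.hold_point_z is the distance from the TCP to the grasp point, in m); z points along the fingers, y is the line along which they close (so a half turn about z gives the same grasp; the last joint's range is limited). The gripper opens to 94 mm and grips with 3 to 60 N. Pads are 16 mm wide; open, the fingers measure 119 mm over their backs; the gripper's body (75 mm by 177 mm) begins 78 mm behind the grasp point.
Start: joints at [1.213, 0.276, 1.505, -0, 1.361, -0.121], TCP at [0.135, 0.559, 0.205] pointing down, gripper open.
Joint ranges: [-2.89, 2.89], [-0.75, 2.08], [0.22, 2.7], [-1.18, 4.32], [0.11, 2.71], [-2.7, 2.7]. Speed limits (rad/s): [2.57, 2.57, 3.14, 3.14, 3.14, 3.14].

### API

Orientations are given as a 3x3 rotation matrix whose columns are the frame's x, y, z axes.
In Python, from bench import r gives the robot as it stands.
- The arm moves only by the shell command python3 -m inch 'ROWS' [OPENING] [FORCE]. ROWS is JSON, a list of rows, each an object with "xyz": the shift along the tool's x, y, z in units of 50 mm (1.0 is 50 mm), a list of three; "twist": the turn about the tool's z in units of 6 degrees (1.0 is 6 degrees). In form: [{"xyz": [tx, ty, tz], "twist": twist}, ...]. A call has 1 to 10 rows; each row shifts and turns the commanded pose from where the row before left it, along the tool's axes as they then stand; what a row does not reach is not made up. A row lasts 1/10 s, in which the tool goes at most 50 mm and 8.59 degrees, less where a joint would pass 70% of its speed; a pose out of reach is approached as far as the arm can. A call is refused whole if a number of a shift passes 1 or a number of a turn 1, either way. A call with a gripper value outside its range is refused whole. OPENING is the finger opening in mm, from 0 to 94, set as the call begins (- or left out, the last holds). The fingers move at their own pace and stop on an object; FORCE is the grip in N (left out, the last holds). Time passes only in rows, so rows that do not move let the fingers close. It gives the time, the measured TCP pose, the force, the opening and the grip force at its end, in the units of the state.
- r.get_obs(): the state, without advancing time (a new reading comes with each control period).
- r.get_image(name): name is "scene" or "top"; returns the picture (384x512x3 uint8, blue, green, red); there is no depth.
- r.camera_info(name): a dict with "fx", "fy", "cx", "cy" (pixels), "dist_coeffs" ([k1, k2, p1, p2, k3] as OpenCV has them; the pictures are not rectified), "cam_to_world" (4x4, takes a point from camera to world coordinates). Camera axes: x right, y down, z forward; pixel columns grow to the right and rows downward; lengths in m; the calibration is good to about 2 mm. A picture is of the moment at which its call begins. camera_info takes no time and is no camera call.
- r.finish_job(): hands the job in; it is judged then, once.
The state is a dict: "time": time; "qpos": joint angles; "qd": joint speeds; "joint_torque": joint torques, N m; "tool_pos": TCP position; "ee_rot": TCP orientation; "ft_force": force on the tool from outside, world axes, zero at the start; "torque": the same for the moment, N m; "width": finger opening in m; "grip_force": force on a finger pad.
Only numpy, scipy, OpenCV 4.12 (cv2) and the standard library are available. Lean on these libraries where they do the work, as an engineer would, in place of code of your own. Each camera call takes 0.05 s, during which the arm holds its last target. There are 200 camera calls.

## Working session

There is one attempt and no reset: what is moved stays moved. The work goes in short steps, Python scripts to look and compute and a shell command to move; the robot and the scene stay as the last step left them, time stands still between calls to the robot, and variables do not carry over. Pictures are saved under pics/ and viewed, at most 10 in all, crops included, and the job is handed in when it is done.

```bash
ls; mkdir -p pics; python3 - <<'E'
from bench import r
import cv2,numpy as np
o=r.get_obs()
print(o['time'],o['tool_pos'],o['ee_rot'],o['width'],r.hold_point_z)
for n in('scene','top'):
    cv2.imwrite(f'pics/{n}0.png',cv2.resize(r.get_image(n),(800,600),interpolation=cv2.INTER_CUBIC))
    c=r.camera_info(n);print(n,{k:np.round(v,4).tolist() for k,v in c.items()})
E
```

```text
pics
0.0 [0.13470893 0.55842429 0.20462276] [[-9.72096762e-01  2.34579518e-01 -5.79422769e-04]
 [ 2.34580169e-01  9.72095357e-01 -1.66176604e-03]
 [ 1.73437908e-04 -1.75131847e-03 -9.99998451e-01]] 0.09356878172614401 0.0188
scene {'fx': 478.2231, 'fy': 478.2231, 'cx': 249.3983, 'cy': 188.2202, 'dist_coeffs': [-0.0965, 0.0, 0.0, 0.0, 0.0], 'cam_to_world': [[-0.8898, 0.3891, -0.2383, 0.8931], [0.4562, 0.7517, -0.4762, 0.821], [-0.0062, -0.5325, -0.8464, 1.5149], [0.0, 0.0, 0.0, 1.0]]}
top {'fx': 493.794, 'fy': 493.794, 'cx': 253.5968, 'cy': 196.7662, 'dist_coeffs': [-0.0029, 0.0, 0.0, 0.0, 0.0], 'cam_to_world': [[0.0058, -0.9985, 0.054, 0.4106], [-1.0, -0.0062, -0.0065, 0.0354], [0.0068, -0.054, -0.9985, 1.6359], [0.0, 0.0, 0.0, 1.0]]}
```

View pics/scene0.png

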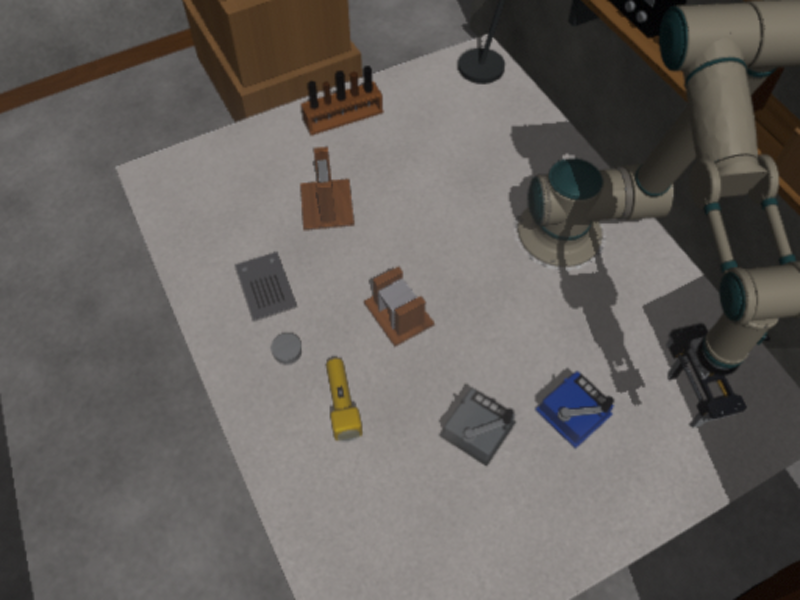

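View pics/top0.png

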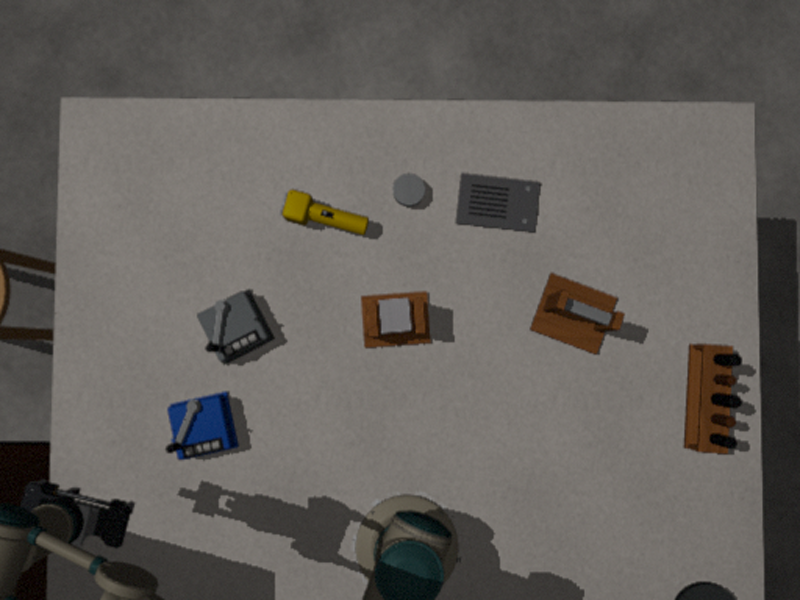

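The scene view shows the rack at about (400,305), the stand at (325,190) and the grey counter at (478,425), in 800x600 pixels. The top view shows them at (396,320), (580,312) and (236,325). Next I'll zoom in on each of the three with a pixel grid.

```bash
cat > h.py <<'E'
import cv2,numpy as np
from bench import r
def tile(im,x0,y0,w=80,h=60,s=5):
    c=cv2.resize(im[y0:y0+h,x0:x0+w],(w*s,h*s),interpolation=cv2.INTER_CUBIC)
    c=np.clip(c.astype(float)*1.5,0,255).astype(np.uint8)
    for x in range(-(-x0//10)*10,x0+w,10):
        for y in range(-(-y0//10)*10,y0+h,10):
            p=(int((x-x0+.5)*s),int((y-y0+.5)*s)); cv2.circle(c,p,1,(0,255,255),-1)
            if y%20==0 and x%20==0: cv2.putText(c,f'{x},{y}',p,0,.32,(0,255,0),1)
    return c
def rays(n,px):
    c=r.camera_info(n);K=np.array([[c['fx'],0,c['cx']],[0,c['fy'],c['cy']],[0,0,1]])
    u=cv2.undistortPoints(np.array(px,float).reshape(-1,1,2),K,np.array(c['dist_coeffs'])).reshape(-1,2)
    T=np.array(c['cam_to_world']);d=np.c_[u,np.ones(len(u))]@T[:3,:3].T
    return T[:3,3],d
def proj(n,P):
    c=r.camera_info(n);K=np.array([[c['fx'],0,c['cx']],[0,c['fy'],c['cy']],[0,0,1]])
    T=np.linalg.inv(np.array(c['cam_to_world']))
    return cv2.projectPoints(np.array(P,float).reshape(-1,1,3),cv2.Rodrigues(T[:3,:3])[0],T[:3,3],K,np.array(c['dist_coeffs']))[0].reshape(-1,2)
def tri(pa,pb):
    (a,da),(b,db)=rays('scene',pa),rays('top',pb);out=[]
    for u,v in zip(da,db):
        s=np.linalg.lstsq(np.c_[u,-v],b-a,rcond=None)[0];p,q=a+s[0]*u,b+s[1]*v
        out.append([*(p+q)/2,np.linalg.norm(p-q)])
    return np.array(out)
def plane(n,px,z):
    o,d=rays(n,px);return o+d*((z-o[2])/d[:,2])[:,None]
E
python3 - <<'E'
from h import *
s=r.get_image('scene');t=r.get_image('top')
np.savez('im0.npz',s=s,t=t)
cv2.imwrite('pics/a.png',np.vstack([np.hstack([tile(s,215,165),tile(t,222,175)]),np.hstack([tile(s,175,90),tile(t,335,170)])]))
cv2.imwrite('pics/b.png',np.hstack([tile(s,275,240,57,60,7),tile(t,122,180,57,60,7)]))
E
```

```text
(no output)
```

View pics/a.png

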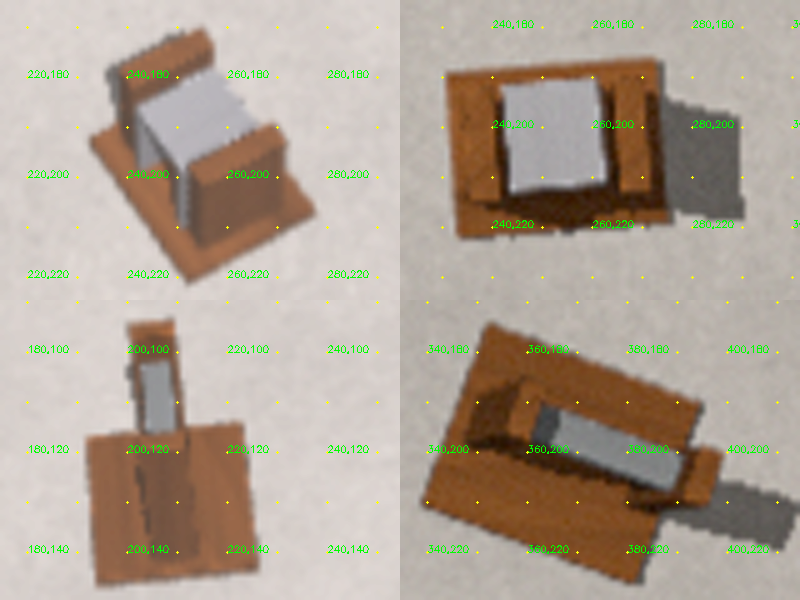

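View pics/b.png

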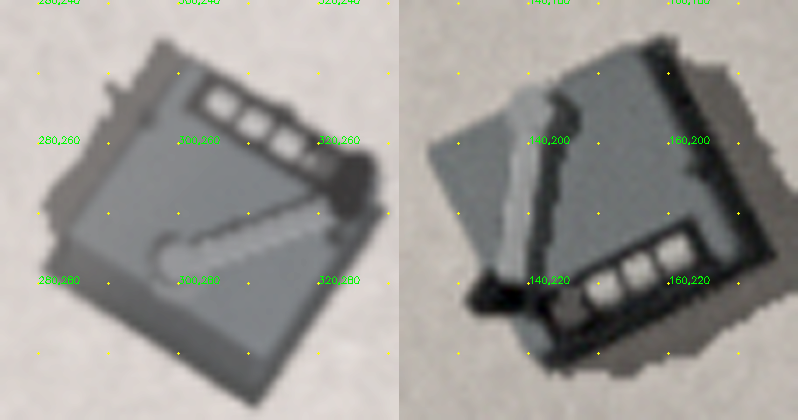

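The crops show the cover's top with its corners at about (242,192), (261,190), (263,211) and (244,213) in the top view. The bar of the stand runs from about (364,191) to (393,203), and the grey counter's post is near (138,222), drawn black. I'll fit planar poses to the picked corners and triangulate heights.

```bash
cat > fit.py <<'E'
from h import *
from scipy.optimize import least_squares
def S(p): return [(215+x/5-.5,165+y/5-.5) for x,y in p]
def T(p): return [(222+(x-400)/5-.5,175+y/5-.5) for x,y in p]
def S2(p): return [(175+x/5-.5,90+(y-300)/5-.5) for x,y in p]
def T2(p): return [(335+(x-400)/5-.5,170+(y-300)/5-.5) for x,y in p]
def S3(p): return [(275+x/7-.5,240+y/7-.5) for x,y in p]
def T3(p): return [(122+(x-399)/7-.5,180+y/7-.5) for x,y in p]
def world(P,q):
    c,s=np.cos(q[2]),np.sin(q[2]);P=np.array(P,float)
    return np.c_[P[:,:2]@np.array([[c,s],[-s,c]])+q[:2],P[:,2]+q[3]]
def fit(M,ps,pt,q0,name):
    def f(q):
        W=world(M,q);e=[]
        for n,p in(('scene',ps),('top',pt)):
            d=proj(n,W)-np.array([(np.nan,)*2 if k is None else k for k in p]);e.append(np.nan_to_num(d))
        return np.concatenate(e).ravel()
    a=least_squares(f,q0,loss='soft_l1');print(name,'x y z',a.x[[0,1,3]].round(4),'yaw deg',np.degrees(a.x[2]).round(2),'px res',np.abs(f(a.x)).round(1).tolist());return a.x
def C(a,b,z): return [(a,b,z),(a,-b,z),(-a,-b,z),(-a,b,z)]
# order (+x+y),(+x-y),(-x-y),(-x+y)
cs=S([(187,165),(139,107),(209,70),(258,125)]);ct=T([(503,86),(600,79),(607,185),(512,192)])
fs=S2([(258,572),(98,585),(86,438),(243,423)])
E
cat > f1.py <<'E'
from fit import *
print('cover top tri',tri(cs,ct).round(4).tolist())
q=fit(C(.033,.03,.085),cs,ct,[.45,.03,.05,0],'cover')
# stand: foot yaw about -20deg (bar along y)
pt=T2([(487,323),(703,405),(640,583),(423,503)])
ps=S2([(98,585),(86,438),(243,423),(258,572)])
print('foot tri',tri(ps,pt).round(4).tolist())
s=fit(C(.065,.075,.006),ps,pt,[.45,-.35,-.35,0],'stand')
b=fit(C(.06,.06,.055),S3([(258,355),(70,230),(205,72),(383,210)]),T3([(430,152),(645,45),(738,262),(550,362)]),[.45,.45,.45,0],'counter')
print('post tri',tri(S3([(357,170)]),T3([(480,298)])).round(4),'pivot tri(~z .067)',tri(S3([(172,258)]),T3([(535,97)])).round(4))
for k in(146,214):
    a=np.radians(k);print('post',k,world([[.045+.085*np.cos(a),.085*np.sin(a),.113]],b).round(4))
np.savez('poses.npz',q=q,s=s,b=b)
d=np.load('im0.npz')
def box(a,b,z0,z1,cx=0,cy=0): return [(cx+i*a,cy+j*b,z) for z in(z0,z1) for i,j in((1,1),(1,-1),(-1,-1),(-1,1))]
E4=[(0,1),(1,2),(2,3),(3,0),(4,5),(5,6),(6,7),(7,4),(0,4),(1,5),(2,6),(3,7)]
def draw(n,im,x0,y0,pose,boxes,w=57,h=43,sc=7):
    c=np.clip(cv2.resize(im[y0:y0+h,x0:x0+w],(w*sc,h*sc),interpolation=cv2.INTER_CUBIC)*1.5,0,255).astype(np.uint8)
    for B,col in boxes:
        p=((proj(n,world(B,pose))-[x0,y0]+.5)*sc).round().astype(int)
        for i,j in E4: cv2.line(c,p[i].tolist(),p[j].tolist(),col,1)
    return c
R,G,Y=(0,0,255),(0,255,0),(0,255,255)
q0=q.copy();
st=[(box(.065,.075,0,.012),R),(box(.018,.008,.012,.15,0,.057),G),(box(.018,.008,.012,.15,0,-.057),Y),(box(.012,.049,.106,.12),R)]
a=np.radians(146);px,py=.045+.085*np.cos(a),.085*np.sin(a)
ct_=[(box(.06,.06,0,.055),R),(box(.009,.009,.067,.113,px,py),G),(box(.007,.007,.06,.067,.045,0),Y)]
cv_=[(box(.033,.03,0,.085),R)]
im=np.vstack([np.hstack([draw('scene',d['s'],225,172,q,cv_,80,60,5)[:300],draw('top',d['t'],222,175,q,cv_,80,60,5)]),
 np.hstack([draw('scene',d['s'],175,92,s,st,80,60,5),draw('top',d['t'],335,170,s,st,80,60,5)])])
cv2.imwrite('pics/c.png',im)
cv2.imwrite('pics/d.png',np.hstack([draw('scene',d['s'],275,240,b,ct_,57,60,7),draw('top',d['t'],122,180,b,ct_,57,60,7)]))
E
python3 f1.py
```

```text
cover top tri [[0.507, 0.0625, 0.1025, 0.0049], [0.5128, 0.0017, 0.0961, 0.0034], [0.4497, -0.005, 0.0898, 0.0036], [0.4438, 0.055, 0.0969, 0.0012]]
cover x y z [0.4785 0.0285 0.0113] yaw deg 5.41 px res [1.2, 0.8, 0.8, 0.1, 0.9, 1.0, 0.5, 0.0, 0.0, 0.3, 0.3, 0.0, 0.2, 0.1, 0.0, 0.2]
foot tri [[0.575, -0.2998, 0.0098, 0.0016], [0.5224, -0.4431, 0.01, 0.0004], [0.4025, -0.3991, 0.0101, 0.0044], [0.4555, -0.258, 0.0029, 0.0022]]
stand x y z [ 0.489  -0.3502  0.0023] yaw deg -20.3 px res [0.7, 0.2, 0.2, 0.4, 0.3, 0.4, 0.1, 0.9, 0.6, 0.0, 0.1, 0.5, 0.8, 0.7, 0.1, 0.7]
counter x y z [ 0.4537  0.3634 -0.0293] yaw deg 25.01 px res [0.4, 5.9, 2.8, 2.6, 1.4, 1.0, 2.7, 0.8, 0.7, 0.7, 2.3, 0.7, 4.1, 1.7, 2.8, 2.9]
post tri [[0.4134 0.3949 0.1148 0.0016]] pivot tri(~z .067) [[0.5017 0.3812 0.0813 0.0035]]
post 146 [[0.4106 0.3957 0.0837]]
post 214 [[0.4508 0.3095 0.0837]]
```

View pics/d.png

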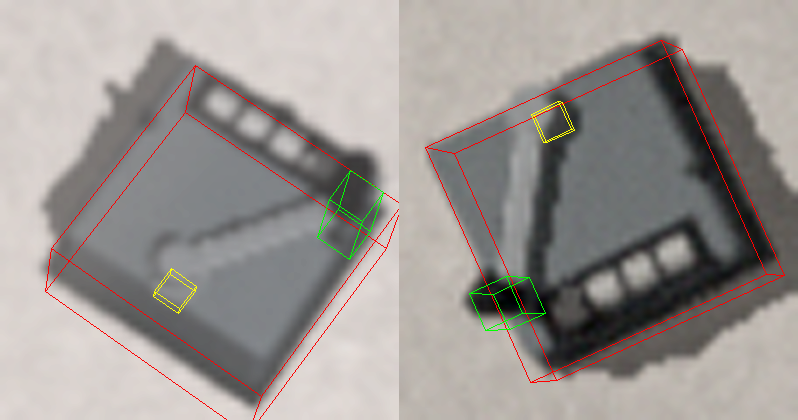

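View pics/c.png

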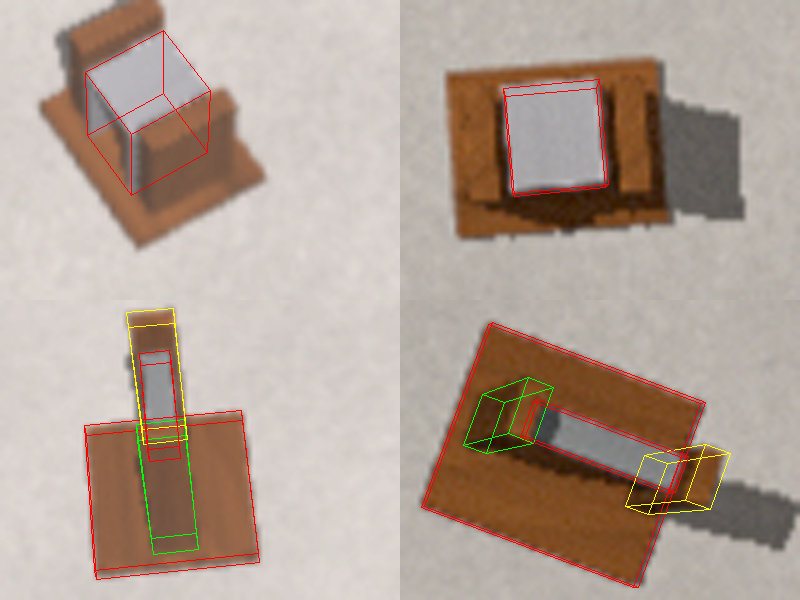

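The cover and stand overlays match the pictures. The counter's picked corners were wrong because I mixed foot and top edges, so I'll refit it with its base on the bench and with the lever points included.

```bash
cat > f2.py <<'E'
from fit import *
a=np.radians(146);P=(.045+.085*np.cos(a),.085*np.sin(a),.113)
M=[(.06,.06,.055),(.06,-.06,0),(-.06,-.06,0),(.06,.06,0),(-.06,.06,.055),(.06,-.06,0),P,(.045,0,.067)]
N=None
ps=[N,N,N]+S3([(257,405),(383,205),(45,265),(357,168),(172,258)])
pt=T3([(430,152),(672,40),(775,255)])+[N,N,N]+T3([(480,298),(535,97)])
b=fit(M,ps,pt,[.45,.36,.45,0],'counter')
for k in(146,214):
    a=np.radians(k);print('post',k,world([[.045+.085*np.cos(a),.085*np.sin(a),.113]],b).round(4))
print('pivot',world([[.045,0,.06]],b))
E
python3 f2.py
```

```text
counter x y z [0.457  0.3615 0.0033] yaw deg 25.86 px res [0.0, 0.0, 0.0, 0.0, 0.0, 0.0, 1.0, 0.9, 2.8, 4.3, 0.6, 0.4, 0.0, 0.3, 0.3, 0.7, 2.8, 1.8, 0.1, 0.6, 0.5, 1.4, 0.0, 0.0, 0.0, 0.0, 0.0, 0.0, 0.6, 0.2, 0.4, 2.0]
post 146 [[0.4134 0.3932 0.1163]]
post 214 [[0.4548 0.3076 0.1163]]
pivot [[0.49752664 0.38111189 0.06333831]]
```

```bash
cat > go.py <<'E'
# go.py x y z yaw_of_tool_y : shift still needed in current tool axes (units), and twist
import sys,numpy as np
from bench import r
t=np.array([float(v) for v in sys.argv[1:4]]);o=r.get_obs();R=np.array(o['ee_rot'])
ang=np.degrees(np.arctan2(R[1,1],R[0,1]));w=(float(sys.argv[4])-ang+90)%180-90 if len(sys.argv)>4 else 0
print('t',o['time'],'pos',np.round(o['tool_pos'],4),'yang',ang.round(2),'w',round(o['width'],4),'F',np.round(o['ft_force'],1),'grip',o['grip_force'],'q6',round(o['qpos'][5],2))
print('shift units now',(R.T@(t-o['tool_pos'])/.05).round(2),'twist units',round(-w/6,2))
E
python3 -m inch '[{"xyz":[-0.46,-0.435,-0.05],"twist":0},{"xyz":[-0.46,-0.435,-0.05],"twist":0},{"xyz":[-0.46,-0.435,-0.05],"twist":0},{"xyz":[-0.46,-0.435,-0.05],"twist":0},{"xyz":[-0.46,-0.435,-0.05],"twist":0},{"xyz":[-0.46,-0.435,-0.05],"twist":0},{"xyz":[-0.46,-0.435,-0.05],"twist":0},{"xyz":[-0.46,-0.435,-0.05],"twist":0},{"xyz":[-0.46,-0.435,-0.05],"twist":0},{"xyz":[-0.46,-0.435,-0.05],"twist":0}]' 94 20
python3 -m inch '[{"xyz":[-0.46,-0.435,-0.05],"twist":0},{"xyz":[-0.46,-0.435,-0.05],"twist":0},{"xyz":[-0.46,-0.435,-0.05],"twist":0},{"xyz":[-0.46,-0.435,-0.05],"twist":0},{"xyz":[-0.46,-0.435,-0.05],"twist":0},{"xyz":[-0.46,-0.435,-0.05],"twist":0},{"xyz":[-0.46,-0.435,-0.05],"twist":0},{"xyz":[-0.46,-0.435,-0.05],"twist":0},{"xyz":[-0.46,-0.435,-0.05],"twist":0},{"xyz":[-0.46,-0.435,-0.05],"twist":0}]'
python3 go.py 0.4785 0.0285 0.25 5.4
```

```text
time: 1.2
tool_pos: [0.3079, 0.2924, 0.2305]
ee_rot: [[-0.972, 0.234, 0.0], [0.234, 0.972, 0.0], [-0.0, 0.0, -1.0]]
ft_force: [0.8, 0.7, 0.0]
width: 0.0942
grip_force: 0.0
time: 2.2
tool_pos: [0.4804, 0.027, 0.2555]
ee_rot: [[-0.972, 0.235, -0.0], [0.235, 0.972, 0.0], [0.0, 0.0, -1.0]]
ft_force: [0.0, 0.5, -1.4]
width: 0.0939
grip_force: 0.0
t 2.2 pos [0.4804 0.027  0.2555] yang 76.42 w 0.0939 F [ 0.   0.5 -1.4] grip 0.0 q6 -1.42
shift units now [0.04 0.02 0.11] twist units 11.84
```

```bash
python3 -m inch '[{"xyz":[0.04,0.02,0],"twist":1},{"xyz":[0,0,0],"twist":1},{"xyz":[0,0,0],"twist":1},{"xyz":[0,0,0],"twist":1},{"xyz":[0,0,0],"twist":1},{"xyz":[0,0,0],"twist":1},{"xyz":[0,0,0],"twist":1},{"xyz":[0,0,0],"twist":1},{"xyz":[0,0,0],"twist":1},{"xyz":[0,0,0],"twist":1}]' >/dev/null
python3 -m inch '[{"xyz":[0,0,0],"twist":0.92},{"xyz":[0,0,0],"twist":0.92},{"xyz":[0,0,0.4],"twist":0},{"xyz":[0,0,0.4],"twist":0},{"xyz":[0,0,0.4],"twist":0},{"xyz":[0,0,0.4],"twist":0},{"xyz":[0,0,0],"twist":0}]'
python3 go.py 0.4785 0.0285 0.065 5.4
```

```text
time: 3.9
tool_pos: [0.476, 0.0298, 0.173]
ee_rot: [[-0.094, 0.996, -0.006], [0.996, 0.094, 0.001], [0.001, -0.006, -1.0]]
ft_force: [-0.6, 0.6, -0.4]
width: 0.0941
grip_force: 0.0
t 3.9 pos [0.476  0.0298 0.173 ] yang 5.39 w 0.0941 F [-0.6  0.6 -0.4] grip 0.0 q6 -0.18
shift units now [-0.03  0.06  2.16] twist units -0.0
```

```bash
python3 -m inch '[{"xyz":[-0.02,0.05,0.3],"twist":0},{"xyz":[0,0,0.3],"twist":0},{"xyz":[0,0,0.3],"twist":0},{"xyz":[0,0,0.3],"twist":0},{"xyz":[0,0,0.3],"twist":0},{"xyz":[0,0,0.3],"twist":0},{"xyz":[0,0,0.3],"twist":0},{"xyz":[0,0,0],"twist":0}]'
python3 -m inch '[{"xyz":[0,0,0],"twist":0},{"xyz":[0,0,0],"twist":0},{"xyz":[0,0,0],"twist":0},{"xyz":[0,0,0],"twist":0},{"xyz":[0,0,0],"twist":0},{"xyz":[0,0,0],"twist":0},{"xyz":[0,0,0],"twist":0},{"xyz":[0,0,0],"twist":0}]' 30 25
```

```text
time: 4.7
tool_pos: [0.4801, 0.029, 0.0698]
ee_rot: [[-0.094, 0.996, -0.003], [0.996, 0.094, 0.0], [0.001, -0.002, -1.0]]
ft_force: [-0.7, -1.0, -0.4]
width: 0.0941
grip_force: 0.0
time: 5.5
tool_pos: [0.4809, 0.0289, 0.071]
ee_rot: [[-0.094, 0.996, 0.0], [0.996, 0.094, -0.0], [-0.0, 0.0, -1.0]]
ft_force: [-2.3, 0.2, 6.9]
width: 0.0655
grip_force: 25.0
```

```bash
python3 -m inch '[{"xyz":[0,0,-0.1],"twist":0},{"xyz":[0,0,-0.3],"twist":0},{"xyz":[0,0,-0.3],"twist":0},{"xyz":[0,0,-0.3],"twist":0},{"xyz":[0,0,-0.3],"twist":0},{"xyz":[0,0,-0.3],"twist":0},{"xyz":[0,0,-0.3],"twist":0},{"xyz":[0,0,-0.3],"twist":0},{"xyz":[0,0,-0.3],"twist":0},{"xyz":[0,0,-0.1],"twist":0}]' - 35
python3 go.py 0.36 -0.15 0.2 69.7
```

```text
time: 6.5
tool_pos: [0.4818, 0.0289, 0.2016]
ee_rot: [[-0.094, 0.996, 0.003], [0.996, 0.094, -0.0], [-0.0, 0.003, -1.0]]
ft_force: [1.0, -0.7, -2.1]
width: 0.0652
grip_force: 35.0
t 6.5 pos [0.4818 0.0289 0.2016] yang 5.39 w 0.0652 F [ 1.  -0.7 -2.1] grip 34.99918520450592 q6 -0.18
shift units now [-3.33 -2.76  0.03] twist units -10.72
```

Holding. Next I'll carry it to the free bench spot and turn it to its final heading.

```bash
python3 -m inch '[{"xyz":[-0.333,-0.276,0],"twist":0},{"xyz":[-0.333,-0.276,0],"twist":0},{"xyz":[-0.333,-0.276,0],"twist":0},{"xyz":[-0.333,-0.276,0],"twist":0},{"xyz":[-0.333,-0.276,0],"twist":0},{"xyz":[-0.333,-0.276,0],"twist":0},{"xyz":[-0.333,-0.276,0],"twist":0},{"xyz":[-0.333,-0.276,0],"twist":0},{"xyz":[-0.333,-0.276,0],"twist":0},{"xyz":[-0.333,-0.276,0],"twist":0}]' >/dev/null
python3 -m inch '[{"xyz":[0,0,0],"twist":-0.7},{"xyz":[0,0,0],"twist":-1},{"xyz":[0,0,0],"twist":-1},{"xyz":[0,0,0],"twist":-1},{"xyz":[0,0,0],"twist":-1},{"xyz":[0,0,0],"twist":-1},{"xyz":[0,0,0],"twist":-1},{"xyz":[0,0,0],"twist":-1},{"xyz":[0,0,0],"twist":-1},{"xyz":[0,0,0],"twist":-1}]' >/dev/null
python3 -m inch '[{"xyz":[0,0,0],"twist":-1},{"xyz":[0,0,0.3],"twist":0},{"xyz":[0,0,0.3],"twist":0},{"xyz":[0,0,0.3],"twist":0},{"xyz":[0,0,0.3],"twist":0},{"xyz":[0,0,0.3],"twist":0},{"xyz":[0,0,0.3],"twist":0},{"xyz":[0,0,0.3],"twist":0},{"xyz":[0,0,0.3],"twist":0},{"xyz":[0,0,0],"twist":0}]'
python3 go.py 0.36 -0.15 0.061 69.7
```

```text
time: 9.5
tool_pos: [0.3574, -0.1487, 0.0786]
ee_rot: [[-0.937, 0.349, -0.004], [0.349, 0.937, 0.003], [0.005, 0.001, -1.0]]
ft_force: [-0.3, -0.1, -1.2]
width: 0.0648
grip_force: 35.0
t 9.5 pos [ 0.3574 -0.1487  0.0786] yang 69.59 w 0.0648 F [-0.3 -0.1 -1.2] grip 34.99927282333374 q6 -1.79
shift units now [-0.06 -0.01  0.35] twist units -0.02
```

```bash
python3 -m inch '[{"xyz":[0,0,0.1],"twist":0},{"xyz":[0,0,0.1],"twist":0},{"xyz":[0,0,0.08],"twist":0},{"xyz":[0,0,0],"twist":0},{"xyz":[0,0,0],"twist":0}]'
python3 -m inch '[{"xyz":[0,0,0.03],"twist":0},{"xyz":[0,0,0.03],"twist":0},{"xyz":[0,0,0],"twist":0},{"xyz":[0,0,0],"twist":0}]'
```

```text
time: 10.0
tool_pos: [0.3593, -0.1499, 0.0666]
ee_rot: [[-0.937, 0.349, 0.0], [0.349, 0.937, -0.0], [-0.0, 0.0, -1.0]]
ft_force: [0.3, -0.0, -1.4]
width: 0.0651
grip_force: 35.0
time: 10.4
tool_pos: [0.3592, -0.1498, 0.0635]
ee_rot: [[-0.937, 0.349, 0.0], [0.349, 0.937, 0.0], [-0.0, 0.0, -1.0]]
ft_force: [0.1, 0.7, -2.6]
width: 0.0653
grip_force: 35.0
```

```bash
python3 -m inch '[{"xyz":[0,0,0.03],"twist":0},{"xyz":[0,0,0.02],"twist":0},{"xyz":[0,0,0],"twist":0},{"xyz":[0,0,0],"twist":0}]'
```

```text
time: 10.8
tool_pos: [0.3593, -0.1499, 0.0611]
ee_rot: [[-0.937, 0.349, 0.0], [0.349, 0.937, -0.0], [-0.0, 0.0, -1.0]]
ft_force: [-0.2, -0.1, 1.1]
width: 0.0653
grip_force: 35.0
```

```bash
python3 -m inch '[{"xyz":[0,0,0.01],"twist":0},{"xyz":[0,0,0],"twist":0}]'
python3 -m inch '[{"xyz":[0,0,0],"twist":0},{"xyz":[0,0,0],"twist":0},{"xyz":[0,0,0],"twist":0},{"xyz":[0,0,0],"twist":0},{"xyz":[0,0,0],"twist":0},{"xyz":[0,0,-0.3],"twist":0},{"xyz":[0,0,-0.4],"twist":0},{"xyz":[0,0,-0.4],"twist":0},{"xyz":[0,0,-0.4],"twist":0},{"xyz":[0,0,-0.1],"twist":0}]' 94
python3 -m inch '[{"xyz":[0,0,0],"twist":1},{"xyz":[0,0,0],"twist":1},{"xyz":[0,0,0],"twist":1},{"xyz":[0,0,0],"twist":1},{"xyz":[0,0,0],"twist":1},{"xyz":[0,0,0],"twist":1},{"xyz":[0,0,0],"twist":1},{"xyz":[0,0,0],"twist":1},{"xyz":[0,0,0],"twist":1},{"xyz":[0,0,0],"twist":1}]' > /dev/null
python3 -m inch '[{"xyz":[0,0,0],"twist":1},{"xyz":[0,0,0],"twist":1},{"xyz":[0,0,0],"twist":1},{"xyz":[0,0,0],"twist":1},{"xyz":[0,0,0],"twist":1},{"xyz":[0,0,0],"twist":0}]'
python3 go.py 0.3593 -0.1499 0.041 -20.3
python3 - <<'E'
from h import *
s=r.get_image('scene');t=r.get_image('top')
p=proj('scene',[[.36,-.15,.08]])[0].astype(int);q=proj('top',[[.36,-.15,.08]])[0].astype(int);print(p,q)
cv2.imwrite('pics/e.png',np.hstack([tile(s,p[0]-40,p[1]-40,80,80),tile(t,q[0]-40,q[1]-40,80,80)]))
E
```

```text
time: 11.0
tool_pos: [0.3593, -0.15, 0.061]
ee_rot: [[-0.937, 0.349, 0.0], [0.349, 0.937, -0.0], [-0.0, -0.0, -1.0]]
ft_force: [-1.4, -0.1, 5.5]
width: 0.0656
grip_force: 35.0
time: 12.0
tool_pos: [0.3604, -0.1506, 0.1422]
ee_rot: [[-0.937, 0.349, 0.003], [0.349, 0.937, -0.002], [-0.004, -0.001, -1.0]]
ft_force: [0.8, -0.6, 0.1]
width: 0.0941
grip_force: 0.0
time: 13.6
tool_pos: [0.3587, -0.1495, 0.1397]
ee_rot: [[0.349, 0.937, -0.001], [0.937, -0.348, 0.001], [0.0, -0.001, -1.0]]
ft_force: [0.7, 0.5, -0.2]
width: 0.0939
grip_force: 0.0
t 13.6 pos [ 0.3587 -0.1495  0.1397] yang -20.4 w 0.0939 F [ 0.7  0.5 -0.2] grip 0.0 q6 -0.22
shift units now [-0.    0.02  1.97] twist units -0.02
[260 142] [309 239]
```

View pics/e.png

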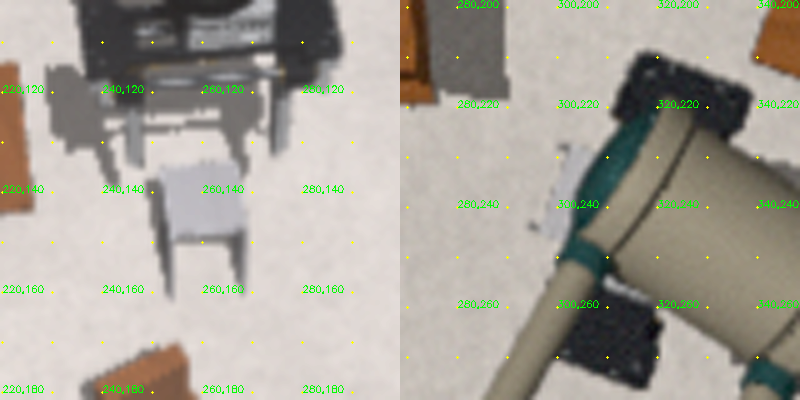

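The cover stands upright on the bench with its top centred at about (260,141) in the scene view, where I expected it. The open fingers straddle its side walls, so I'll descend and grip.

```bash
python3 -m inch '[{"xyz":[0,0.02,0.3],"twist":0},{"xyz":[0,0,0.3],"twist":0},{"xyz":[0,0,0.3],"twist":0},{"xyz":[0,0,0.3],"twist":0},{"xyz":[0,0,0.3],"twist":0},{"xyz":[0,0,0.3],"twist":0},{"xyz":[0,0,0.16],"twist":0},{"xyz":[0,0,0],"twist":0}]'
python3 -m inch '[{"xyz":[0,0,0],"twist":0},{"xyz":[0,0,0],"twist":0},{"xyz":[0,0,0],"twist":0},{"xyz":[0,0,0],"twist":0},{"xyz":[0,0,0],"twist":0},{"xyz":[0,0,0],"twist":0},{"xyz":[0,0,0],"twist":0},{"xyz":[0,0,0],"twist":0}]' 30 25
python3 -m inch '[{"xyz":[0,0,-0.1],"twist":0},{"xyz":[0,0,-0.4],"twist":0},{"xyz":[0,0,-0.5],"twist":0},{"xyz":[0,0,-0.5],"twist":0},{"xyz":[0,0,-0.5],"twist":0},{"xyz":[0,0,-0.5],"twist":0},{"xyz":[0,0,-0.5],"twist":0},{"xyz":[0,0,-0.5],"twist":0},{"xyz":[0,0,-0.3],"twist":0},{"xyz":[0,0,0],"twist":0}]'
python3 go.py 0.489 -0.350 0.23 -20.3
```

```text
time: 14.5
tool_pos: [0.3593, -0.1497, 0.0415]
ee_rot: [[0.348, 0.938, -0.002], [0.938, -0.348, 0.002], [0.001, -0.003, -1.0]]
ft_force: [-0.3, 0.2, -0.1]
width: 0.0939
grip_force: 0.0
time: 15.3
tool_pos: [0.3602, -0.1503, 0.0427]
ee_rot: [[0.349, 0.937, 0.0], [0.937, -0.349, -0.0], [-0.0, 0.0, -1.0]]
ft_force: [-1.3, 1.0, 5.4]
width: 0.0596
grip_force: 25.0
time: 16.3
tool_pos: [0.3611, -0.1508, 0.2341]
ee_rot: [[0.349, 0.937, 0.003], [0.937, -0.349, -0.002], [-0.001, 0.004, -1.0]]
ft_force: [0.3, -0.9, -1.9]
width: 0.06
grip_force: 25.0
t 16.3 pos [ 0.3611 -0.1508  0.2341] yang -20.41 w 0.06 F [ 0.3 -0.9 -1.9] grip 24.998352751135826 q6 -0.22
shift units now [-2.84  3.79  0.1 ] twist units -0.02
```

```bash
python3 -m inch '[{"xyz":[-0.284,0.379,0],"twist":0},{"xyz":[-0.284,0.379,0],"twist":0},{"xyz":[-0.284,0.379,0],"twist":0},{"xyz":[-0.284,0.379,0],"twist":0},{"xyz":[-0.284,0.379,0],"twist":0},{"xyz":[-0.284,0.379,0],"twist":0},{"xyz":[-0.284,0.379,0],"twist":0},{"xyz":[-0.284,0.379,0],"twist":0},{"xyz":[-0.284,0.379,0],"twist":0},{"xyz":[-0.284,0.379,0],"twist":0}]' >/dev/null
python3 -m inch '[{"xyz":[0,0,0],"twist":0},{"xyz":[0,0,0],"twist":0}]'
python3 go.py 0.489 -0.350 0.0837 -20.3
python3 - <<'E'
from h import *
s=r.get_image('scene');t=r.get_image('top')
cv2.imwrite('pics/f.png',np.hstack([tile(s,165,80,80,80),tile(t,330,160,80,80)]))
E
```

```text
time: 17.5
tool_pos: [0.4873, -0.3486, 0.2304]
ee_rot: [[0.349, 0.937, -0.003], [0.937, -0.349, 0.003], [0.002, -0.004, -1.0]]
ft_force: [-0.4, -0.1, -1.6]
width: 0.0603
grip_force: 25.0
t 17.5 pos [ 0.4873 -0.3486  0.2304] yang -20.43 w 0.0603 F [-0.4 -0.1 -1.6] grip 24.998322688043118 q6 -0.38
shift units now [-0.02  0.05  2.93] twist units -0.02
```

View pics/f.png

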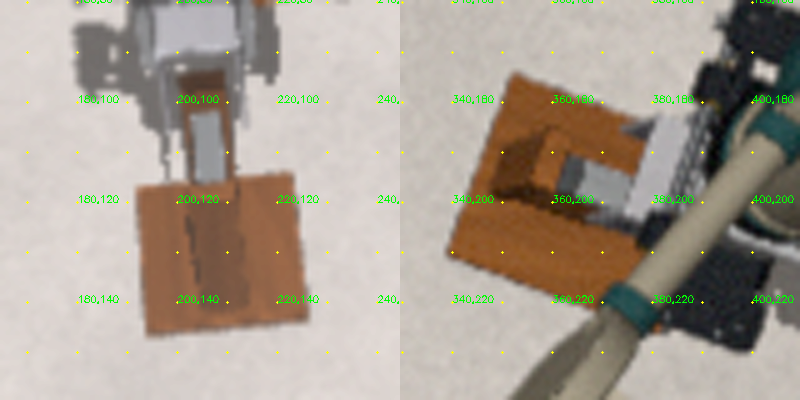

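The cover is above the bar in both views, with the bar seen at about (202,108) in the scene view and the cover's top above it. I'll lower it in stages and watch the force.

```bash
python3 -m inch '[{"xyz":[-0.01,0.03,0.2],"twist":0},{"xyz":[0,0,0.2],"twist":0},{"xyz":[0,0,0.2],"twist":0},{"xyz":[0,0,0.2],"twist":0},{"xyz":[0,0,0.2],"twist":0},{"xyz":[0,0,0.2],"twist":0},{"xyz":[0,0,0.2],"twist":0},{"xyz":[0,0,0.1],"twist":0},{"xyz":[0,0,0],"twist":0}]'
python3 -m inch '[{"xyz":[0,0,0.2],"twist":0},{"xyz":[0,0,0.2],"twist":0},{"xyz":[0,0,0.2],"twist":0},{"xyz":[0,0,0.2],"twist":0},{"xyz":[0,0,0.2],"twist":0},{"xyz":[0,0,0.15],"twist":0},{"xyz":[0,0,0],"twist":0},{"xyz":[0,0,0],"twist":0}]'
python3 go.py 0.489 -0.350 0.0837 -20.3
```

```text
time: 18.5
tool_pos: [0.489, -0.35, 0.1564]
ee_rot: [[0.349, 0.937, -0.001], [0.937, -0.349, 0.001], [0.001, -0.002, -1.0]]
ft_force: [0.4, -0.5, -1.4]
width: 0.0598
grip_force: 25.0
time: 19.3
tool_pos: [0.4895, -0.3504, 0.0998]
ee_rot: [[0.349, 0.937, -0.0], [0.937, -0.349, 0.0], [0.0, -0.0, -1.0]]
ft_force: [0.2, 0.2, -2.1]
width: 0.0597
grip_force: 25.0
t 19.3 pos [ 0.4895 -0.3504  0.0998] yang -20.41 w 0.0597 F [ 0.2  0.2 -2.1] grip 24.998403042554855 q6 -0.38
shift units now [ 0.   -0.01  0.32] twist units -0.02
```

```bash
python3 -m inch '[{"xyz":[0,0,0.1],"twist":0},{"xyz":[0,0,0.1],"twist":0},{"xyz":[0,0,0.06],"twist":0},{"xyz":[0,0,0.02],"twist":0},{"xyz":[0,0,0],"twist":0},{"xyz":[0,0,0],"twist":0}]'
python3 -m inch '[{"xyz":[0,0,0.02],"twist":0},{"xyz":[0,0,0.02],"twist":0},{"xyz":[0,0,0],"twist":0},{"xyz":[0,0,0],"twist":0}]'
```

```text
time: 19.9
tool_pos: [0.4895, -0.3504, 0.086]
ee_rot: [[0.349, 0.937, 0.0], [0.937, -0.349, -0.0], [-0.0, 0.0, -1.0]]
ft_force: [-0.1, 0.7, -0.5]
width: 0.0601
grip_force: 25.0
time: 20.3
tool_pos: [0.4894, -0.3503, 0.0839]
ee_rot: [[0.349, 0.937, 0.0], [0.937, -0.349, 0.0], [0.0, -0.0, -1.0]]
ft_force: [-0.2, 0.7, -2.4]
width: 0.0598
grip_force: 25.0
```

```bash
python3 -m inch '[{"xyz":[0,0,0.02],"twist":0},{"xyz":[0,0,0.02],"twist":0},{"xyz":[0,0,0],"twist":0},{"xyz":[0,0,0],"twist":0}]'
```

```text
time: 20.7
tool_pos: [0.4896, -0.3504, 0.0838]
ee_rot: [[0.349, 0.937, 0.001], [0.937, -0.349, -0.001], [-0.0, 0.001, -1.0]]
ft_force: [-2.7, 2.1, 8.3]
width: 0.0597
grip_force: 25.0
```

The cover touched at TCP z = 0.0838, where I predicted. I'll release, rise clear and check.

```bash
python3 -m inch '[{"xyz":[0,0,-0.01],"twist":0},{"xyz":[0,0,0],"twist":0},{"xyz":[0,0,0],"twist":0},{"xyz":[0,0,0],"twist":0},{"xyz":[0,0,0],"twist":0},{"xyz":[0,0,0],"twist":0},{"xyz":[0,0,0],"twist":0}]' 94
python3 -m inch '[{"xyz":[0,0,-0.2],"twist":0},{"xyz":[0,0,-0.4],"twist":0},{"xyz":[0,0,-0.4],"twist":0},{"xyz":[0,0,-0.4],"twist":0},{"xyz":[0,0,-0.4],"twist":0},{"xyz":[0,0,-0.4],"twist":0},{"xyz":[0,0,-0.4],"twist":0},{"xyz":[0,0,-0.4],"twist":0},{"xyz":[0,0,-0.2],"twist":0},{"xyz":[0,0,0],"twist":0}]'
python3 go.py 0.40 0.30 0.25 75
```

```text
time: 21.4
tool_pos: [0.4894, -0.3503, 0.0823]
ee_rot: [[0.349, 0.937, -0.0], [0.937, -0.349, 0.0], [0.0, -0.0, -1.0]]
ft_force: [0.2, 0.3, 0.2]
width: 0.0941
grip_force: 0.0
time: 22.4
tool_pos: [0.4901, -0.3509, 0.2445]
ee_rot: [[0.349, 0.937, 0.003], [0.937, -0.349, -0.002], [-0.001, 0.004, -1.0]]
ft_force: [0.5, -0.2, -0.3]
width: 0.0944
grip_force: 0.0
t 22.4 pos [ 0.4901 -0.3509  0.2445] yang -20.41 w 0.0944 F [ 0.5 -0.2 -0.3] grip 0.0 q6 -0.38
shift units now [11.57 -6.23 -0.15] twist units 14.1
```

```bash
python3 -m inch '[{"xyz":[0.671,-0.332,0],"twist":0},{"xyz":[0.671,-0.332,0],"twist":0},{"xyz":[0.671,-0.332,0],"twist":0},{"xyz":[0.671,-0.332,0],"twist":0},{"xyz":[0.671,-0.332,0],"twist":0},{"xyz":[0.671,-0.332,0],"twist":0},{"xyz":[0.671,-0.332,0],"twist":0},{"xyz":[0.671,-0.332,0],"twist":0},{"xyz":[0.671,-0.332,0],"twist":0},{"xyz":[0.671,-0.332,0],"twist":0}]' >/dev/null
python3 -m inch '[{"xyz":[0.671,-0.332,0],"twist":0},{"xyz":[0.671,-0.332,0],"twist":0},{"xyz":[0.671,-0.332,0],"twist":0},{"xyz":[0.671,-0.332,0],"twist":0},{"xyz":[0.671,-0.332,0],"twist":0},{"xyz":[0.671,-0.332,0],"twist":0},{"xyz":[0.671,-0.332,0],"twist":0},{"xyz":[0.671,-0.332,0],"twist":0},{"xyz":[0.671,-0.332,0],"twist":0},{"xyz":[0.671,-0.332,0],"twist":0}]' >/dev/null
python3 -m inch '[{"xyz":[0,0,0],"twist":-1},{"xyz":[0,0,0],"twist":-1},{"xyz":[0,0,0],"twist":-1},{"xyz":[0,0,0],"twist":-1},{"xyz":[0,0,0],"twist":-1},{"xyz":[0,0,0],"twist":-1},{"xyz":[0,0,0],"twist":-1},{"xyz":[0,0,0],"twist":-1},{"xyz":[0,0,0],"twist":-1},{"xyz":[0,0,0],"twist":-1}]' >/dev/null
python3 -m inch '[{"xyz":[0,0,0],"twist":-1},{"xyz":[0,0,0],"twist":-1},{"xyz":[0,0,0],"twist":-1},{"xyz":[0,0,0],"twist":-1},{"xyz":[0,0,0],"twist":-1},{"xyz":[0,0,0],"twist":-1},{"xyz":[0,0,0],"twist":-1},{"xyz":[0,0,0],"twist":0},{"xyz":[0,0,0],"twist":0}]'
python3 go.py 0.4134 0.394 0.085 81.9
python3 - <<'E'
from h import *
s=r.get_image('scene');t=r.get_image('top')
def t2(im,x,y): return tile(im,x,y,80,60,5)
cv2.imwrite('pics/g.png',np.vstack([np.hstack([t2(s,165,85),t2(t,335,170)]),np.hstack([t2(s,270,235),t2(t,110,180)])]))
E
```

```text
time: 26.3
tool_pos: [0.4119, 0.394, 0.2417]
ee_rot: [[-0.989, 0.148, -0.001], [0.148, 0.989, -0.001], [0.001, -0.001, -1.0]]
ft_force: [0.8, -0.4, 0.7]
width: 0.0937
grip_force: 0.0
t 26.3 pos [0.4119 0.394  0.2417] yang 81.47 w 0.0937 F [ 0.8 -0.4  0.7] grip 0.0 q6 -0.78
shift units now [-0.03  0.01  3.13] twist units -0.07
```

View pics/g.png

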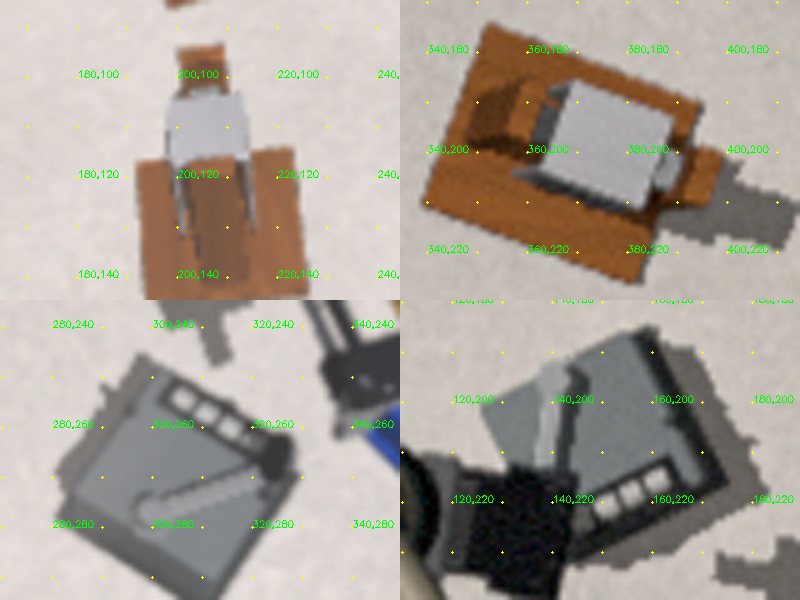

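The cover hangs astride the bar between the uprights, with its top centred at about (372,199) in the top view. The lever is at rest, with the post near (324,265) in the scene view. I'll lower the open fingers around the post.

```bash
python3 -m inch '[{"xyz":[-0.02,0,0.4],"twist":0},{"xyz":[0,0,0.4],"twist":0},{"xyz":[0,0,0.4],"twist":0},{"xyz":[0,0,0.4],"twist":0},{"xyz":[0,0,0.4],"twist":0},{"xyz":[0,0,0.4],"twist":0},{"xyz":[0,0,0.4],"twist":0},{"xyz":[0,0,0.25],"twist":0},{"xyz":[0,0,0],"twist":0},{"xyz":[0,0,0],"twist":0}]'
python3 -m inch '[{"xyz":[0,0,0],"twist":0},{"xyz":[0,0,0],"twist":0},{"xyz":[0,0,0],"twist":0},{"xyz":[0,0,0],"twist":0},{"xyz":[0,0,0],"twist":0},{"xyz":[0,0,0],"twist":0},{"xyz":[0,0,0],"twist":0},{"xyz":[0,0,0],"twist":0},{"xyz":[0,0,0],"twist":0},{"xyz":[0,0,0],"twist":0}]' 24 10
python3 go.py 0.4134 0.394 0.085 81.9
```

```text
time: 27.4
tool_pos: [0.4135, 0.3944, 0.0903]
ee_rot: [[-0.989, 0.147, 0.0], [0.147, 0.989, 0.0], [-0.0, 0.0, -1.0]]
ft_force: [-0.0, -0.2, -0.6]
width: 0.0939
grip_force: 0.0
time: 28.4
tool_pos: [0.4132, 0.3942, 0.09]
ee_rot: [[-0.989, 0.146, 0.0], [0.146, 0.989, 0.0], [-0.0, 0.0, -1.0]]
ft_force: [-1.3, 0.2, 0.8]
width: 0.0245
grip_force: 0.0
t 28.4 pos [0.4132 0.3942 0.09  ] yang 81.59 w 0.0245 F [-1.3  0.2  0.8] grip 0.0 q6 -0.78
shift units now [-0.  -0.   0.1] twist units -0.05
```

Fingers straddle the post with about 3 mm of play each side. I'll swing it around the pivot, most of the way first.

```bash
python3 -m inch '[{"xyz":[-0.009,-0.178,0],"twist":-1},{"xyz":[-0.009,-0.178,0],"twist":-1},{"xyz":[-0.009,-0.178,0],"twist":-1},{"xyz":[-0.009,-0.178,0],"twist":-1},{"xyz":[-0.009,-0.178,0],"twist":-1},{"xyz":[-0.009,-0.178,0],"twist":-1},{"xyz":[-0.009,-0.178,0],"twist":-1},{"xyz":[-0.009,-0.178,0],"twist":-1},{"xyz":[-0.009,-0.178,0],"twist":-1},{"xyz":[-0.009,-0.178,0],"twist":-1}]'
python3 -m inch '[{"xyz":[-0.004,-0.089,0],"twist":-0.5},{"xyz":[-0.004,-0.089,0],"twist":-0.5},{"xyz":[0,-0.089,0],"twist":-0.5},{"xyz":[0,0,0],"twist":0},{"xyz":[0,0,0],"twist":0},{"xyz":[0,0,0],"twist":0}]'
python3 go.py 0.4548 0.3076 0.09 150.6
```

```text
time: 29.4
tool_pos: [0.4444, 0.3164, 0.0902]
ee_rot: [[-0.619, -0.786, -0.0], [-0.786, 0.619, 0.004], [-0.003, 0.002, -1.0]]
ft_force: [-1.4, 3.7, -0.0]
width: 0.0242
grip_force: 1.8
time: 30.0
tool_pos: [0.4551, 0.3083, 0.0901]
ee_rot: [[-0.492, -0.871, -0.0], [-0.871, 0.492, 0.001], [-0.001, 0.001, -1.0]]
ft_force: [-2.0, 4.0, 0.1]
width: 0.0243
grip_force: 1.9
t 30.0 pos [0.4551 0.3083 0.0901] yang 150.54 w 0.0243 F [-2.   4.   0.1] grip 1.8991492688655853 q6 -2.16
shift units now [ 0.02 -0.    0.  ] twist units -0.01
```

```bash
python3 -m inch '[{"xyz":[0,-0.03,0],"twist":0},{"xyz":[0,-0.03,0],"twist":0},{"xyz":[0,0,0],"twist":0},{"xyz":[0,0,0],"twist":0}]'
python3 -m inch '[{"xyz":[0,-0.02,0],"twist":0},{"xyz":[0,-0.02,0],"twist":0},{"xyz":[0,0,0],"twist":0},{"xyz":[0,0,0],"twist":0}]'
```

```text
time: 30.4
tool_pos: [0.4581, 0.3062, 0.0901]
ee_rot: [[-0.491, -0.871, -0.0], [-0.871, 0.491, 0.0], [-0.0, 0.0, -1.0]]
ft_force: [-2.8, 4.5, 0.7]
width: 0.0239
grip_force: 2.0
time: 30.8
tool_pos: [0.4594, 0.3052, 0.09]
ee_rot: [[-0.491, -0.871, -0.001], [-0.871, 0.491, 0.0], [0.0, 0.001, -1.0]]
ft_force: [-3.7, 4.1, 2.1]
width: 0.0243
grip_force: 2.6
```

```bash
python3 -m inch '[{"xyz":[0,-0.02,0],"twist":0},{"xyz":[0,-0.02,0],"twist":0},{"xyz":[0,0,0],"twist":0},{"xyz":[0,0,0],"twist":0},{"xyz":[0,0,0],"twist":0}]'
```

```text
time: 31.3
tool_pos: [0.4596, 0.305, 0.0899]
ee_rot: [[-0.492, -0.871, -0.004], [-0.871, 0.492, 0.002], [0.0, 0.004, -1.0]]
ft_force: [-5.3, 7.3, 3.5]
width: 0.0242
grip_force: 4.3
```

The tool is now blocked and the force has climbed to about 9 N, so the lever is at its stop. I'll guide it back along the same arc.

```bash
python3 -m inch '[{"xyz":[0,0.07,0],"twist":0},{"xyz":[0,0.07,0],"twist":0},{"xyz":[-0.009,0.178,0],"twist":1},{"xyz":[-0.009,0.178,0],"twist":1},{"xyz":[-0.009,0.178,0],"twist":1},{"xyz":[-0.009,0.178,0],"twist":1},{"xyz":[-0.009,0.178,0],"twist":1},{"xyz":[-0.009,0.178,0],"twist":1},{"xyz":[-0.009,0.178,0],"twist":1},{"xyz":[-0.009,0.178,0],"twist":1}]'
python3 -m inch '[{"xyz":[-0.009,0.178,0],"twist":1},{"xyz":[-0.009,0.178,0],"twist":1},{"xyz":[-0.009,0.178,0],"twist":1},{"xyz":[0,0.06,0],"twist":0.5},{"xyz":[0,0,0],"twist":0},{"xyz":[0,0,0],"twist":0},{"xyz":[0,0,0],"twist":0}]'
python3 go.py 0.4134 0.394 0.09 81.9
```

```text
time: 32.3
tool_pos: [0.4141, 0.3623, 0.0899]
ee_rot: [[-0.977, -0.214, 0.0], [-0.214, 0.977, -0.002], [0.0, -0.002, -1.0]]
ft_force: [-1.4, 0.9, 0.7]
width: 0.0238
grip_force: 0.9
time: 33.0
tool_pos: [0.413, 0.3918, 0.0898]
ee_rot: [[-0.989, 0.145, 0.0], [0.145, 0.989, -0.001], [-0.001, -0.001, -1.0]]
ft_force: [-0.6, 0.9, 0.4]
width: 0.024
grip_force: 0.0
t 33.0 pos [0.413  0.3918 0.0898] yang 81.64 w 0.024 F [-0.6  0.9  0.4] grip 0.0 q6 -0.79
shift units now [-0.    0.05 -0.  ] twist units -0.04
```

```bash
python3 -m inch '[{"xyz":[0,0.05,0],"twist":0},{"xyz":[0,0,0],"twist":0},{"xyz":[0,0,0],"twist":0},{"xyz":[0,0,0],"twist":0},{"xyz":[0,0,0],"twist":0},{"xyz":[0,0,-0.2],"twist":0},{"xyz":[0,0,-0.4],"twist":0},{"xyz":[0,0,-0.5],"twist":0},{"xyz":[0,0,-0.5],"twist":0},{"xyz":[0,0,-0.5],"twist":0}]' 80
python3 -m inch '[{"xyz":[0,0,-0.5],"twist":0},{"xyz":[0,0,-0.5],"twist":0},{"xyz":[0,0,0],"twist":0},{"xyz":[0,0,0],"twist":0},{"xyz":[0,0,0],"twist":0},{"xyz":[0,0,0],"twist":0}]'
python3 - <<'E'
from h import *
s=r.get_image('scene');t=r.get_image('top')
def t2(im,x,y): return tile(im,x,y,80,60,5)
cv2.imwrite('pics/z.png',np.vstack([np.hstack([t2(s,165,85),t2(t,335,170)]),np.hstack([t2(s,270,235),t2(t,110,180)])]))
E
```

```text
time: 34.0
tool_pos: [0.4131, 0.3951, 0.1968]
ee_rot: [[-0.989, 0.146, 0.001], [0.146, 0.989, 0.001], [-0.001, 0.001, -1.0]]
ft_force: [-0.3, 0.9, -0.7]
width: 0.0799
grip_force: 0.0
time: 34.6
tool_pos: [0.4124, 0.3946, 0.2435]
ee_rot: [[-0.989, 0.146, -0.002], [0.146, 0.989, -0.002], [0.002, -0.002, -1.0]]
ft_force: [0.1, -0.2, -1.7]
width: 0.0803
grip_force: 0.0
```

View pics/z.png

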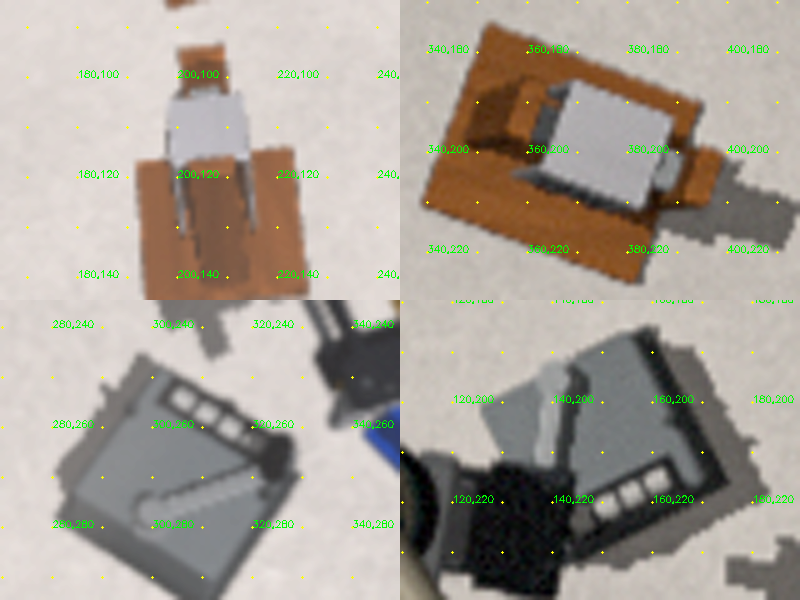

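The cover still hangs on the bar, with its top at about (372,199) in the top view. The lever is back at rest, with the post at about (324,265) in the scene view as before, and the gripper is clear of everything.

```bash
python3 -c "
from bench import r
print(r.finish_job())"
```

```text
the job is handed in; nothing more can be done
None
```

The job is handed in, though no verdict came back: the cover hangs level on the stand's bar by itself, the grey counter's lever was swung until it blocked at its stop and is back at rest, and the arm never went near the torch, tin or panel.

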